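# Load the long circuit board under the lip of the test cradle

## Robot

A 6-joint arm with a two-finger parallel gripper is mounted at the origin on a cart in front of the work surface, level with it; the furniture and walls round the work are solid. World frame = base frame: x ahead of the robot, y to its left, z up, the work surface at z = 0. Lengths are in m, angles in degrees, forces in N, time in s.
With the tool pointing down it reaches from about 0.3 to 0.775 m from the base axis. Payload 14.6 kg.
Tool frame: the origin (TCP) lies at the very end of the fingers, on their centre line; the grasp point (between the pads) lies 19 mm behind it (env.pinch_z is the z of the grasp point in the tool frame, in m); z points along the fingers, y is the line along which they close (so a half turn about z gives the same grasp; the last joint's range is limited). The gripper opens to 85 mm and grips with 20 to 120 N. Pads are 22 mm wide; open, the fingers measure 114 mm over their backs; the gripper's body (76 mm by 85 mm) begins 54 mm behind the grasp point. The pads swing forward as they close: fully open they stand 13 mm farther back than shut.
Start: joints at [67.345, 17.183, 87.147, -0, 75.671, -3.816], TCP at [0.178, 0.521, 0.231] pointing down, gripper open.
Joint ranges: [-173.82, 173.82], [-45.26, 126.66], [13.44, 144.39], [-59.66, 239.66], [0, 175.72], [-146.38, 146.38]. Speed limits (degrees/s): [127.2, 127.2, 147.25, 180, 180, 180].

## Interface

Orientations are given as [roll, pitch, yaw] about the fixed x, y, z axes, in that order (R = Rz(yaw) Ry(pitch) Rx(roll)).
In Python, from plant import env gives the robot as it stands. The module is installed in compiled form; this text tells all that it offers.
- The arm moves only by the tool drive_tool, never from a script. Its argument "plan" is a list of rows, each an object of numbers: "x", "y", "z": the shift along the tool's x, y, z scaled (see below); "twist": the turn about the tool's z scaled (see below). A call has exactly 8 rows; each row shifts and turns the commanded pose from where the row before left it, along the tool's axes as they then stand; what a row does not reach is not made up. The controller multiplies each number of a shift by 0.025 m and each number of a turn by 5 degrees. A row lasts 1/12 s, in which the tool goes at most 41.7 mm and 7.16 degrees, less where a joint would pass 70% of its speed; a pose out of reach is approached as far as the arm can. A call with a number of a shift or a turn outside -1 to 1 is refused whole. A call with a gripper value outside its range is refused whole. "hand" is the opening in per cent of the stroke, from 0 (shut) to 100 (fully open), set as the call begins (left out, the last holds). The fingers move at their own pace and stop on an object; "newtons" is the grip in N (left out, the last holds). Time passes only in rows, so rows that do not move let the fingers close, or fill a call up. It gives the time, the measured TCP pose, the force, the opening and the grip force at its end, in the units of the state.
- env.state(): the state, without advancing time (a new reading comes with each control period).
- env.snapshot(name): name is "scene" or "top" or "wrist"; returns the picture (400x640x3 uint8, red, green, blue); there is no depth.
- env.camera_model(name): a dict with "camera_matrix" (3x3 intrinsics, pixels), "rvec" (rotation vector, rad) and "tvec" (3), from world to camera coordinates, as OpenCV has them; the wrist camera has in their place "tool_from_camera" (4x4, takes a point from camera to tool coordinates, whose origin is the TCP and whose axes are the flange's). Camera axes: x right, y down, z forward; pixel columns grow to the right and rows downward; lengths in m; the calibration is good to about 2 mm. A picture is of the moment at which its call begins: read the wrist's pose just before it. camera_model takes no time and is no camera call.
- env.sign_off(): hands the job in; it is judged then, once.
The state is a dict: "time_s": time; "qpos": joint angles; "dq": joint speeds; "effort": joint torques, N m; "position": TCP position; "ee_rot": TCP orientation; "force": force on the tool from outside, world axes, zero at the start; "moment": the same for the moment, N m; "finger_gap": finger opening in m; "grip_force": force on a finger pad.
Only numpy, scipy, OpenCV 4.12 (cv2) and the standard library are available. Lean on these libraries where they do the work, as an engineer would, in place of code of your own. Each camera call takes 0.05 s, during which the arm holds its last target. There are 200 camera calls.

## Task

Load the longer of the two circuit boards into the aluminium test cradle: tilt it with its bare contact edge down, hook that edge under the cradle's dark steel lip, then gently lower the other end behind the stop until the board lies flat on the cradle floor, and let go. Do not drop it in, and leave the shorter square board where it is.

Things in the scene. Friction and masses are not known exactly. Their poses are not given: they have to be found in the camera images.
- long_board: The board to load: oblong dark-green circuit board 110 (x) x 80 (y) x 4 mm, 0.15 kg. Origin: centre of underside, z up. Grip: its finned aluminium heat sink, a solid block 46 (x) x 26 (y) mm, 4 to 44 mm above the underside, centred at x=-8, y=0 mm; pinch it across y. At the -x end stand a grey terminal block and two dark capacitors (tops 20 to 22 mm above the underside).
- bare_edge (a point): Middle of the long board's bare edge, on the underside, 55 mm along the board's +x from its origin. This +x end has a row of flat brass contacts and nothing tall in its last 40 mm: the edge to hook. Axes as the board's.
- short_board: The other board, to be left alone: square, 80 x 80 x 4 mm, dark green, with the same heat sink (centred at x=+8 mm), terminal block and capacitors. Origin: centre of its underside.
- cradle: Test cradle fixed to the table: aluminium plate 156 (x) x 112 (y) mm. Origin: centre of underside; +x to the lip end, roughly away from the robot. Floor at z=8 mm. End wall's inner face x=59 mm. Black stop rail at the -x end: inner face x=-59 mm at the floor, leaning out to -62 at its top, z=24 mm. Low side guides: inner faces y=+-46 mm, tops z=15 mm. Room for the board: 118 x 92 mm.
- cradle_lip (a point): Middle of the lower front edge of the dark steel lip: x=41, y=0, z=26 mm in the cradle's frame, 18 mm above the floor. The lip runs the cradle's full width, reaches from here to the end wall at x=59 mm and is 4 mm thick. Axes as the cradle's. The stop is too high for the board to go under the lip flat: it must be tilted.

How it is judged:
By the outcome, as a careful person would: the job done as asked, in the order asked, and still so for the second after the job is handed in, with the robot touching nothing.
It also fails if it takes over 42 s, if anything falls off the work surface, if the arm or the gripper's body presses on something with over 40 N, if the wrist force passes 120 N, or if a joint passes its speed limit or range.

## Working session

There is one attempt and no reset: what is moved stays moved. The work goes in short steps, Python scripts to look and compute and a tool call to move; the robot and the scene stay as the last step left them, time stands still between calls to the robot, and variables do not carry over. Pictures are saved under pics/ and viewed, at most 10 in all, crops included, and the job is handed in when it is done.

Besides the shell and the picture viewer there is one more tool, called after "Emit:" by a JSON object that holds its "api" and its "payload", one argument or row to a line. drive_tool: Moves the arm, as the interface text tells. Shifts and turns lie within -1 to 1; 1 stands for 0.025 m of shift or 5 degrees of turn. Its arguments: {"type":"object","properties":{"plan":{"type":"array"},"hand":{"type":"number"},"newtons":{"type":"number"}},"required":["plan"]}

```bash
mkdir -p pics; cat > h.py <<'E'
import cv2,numpy as np
from plant import env
def save(n,f): 
    im=env.snapshot(n); cv2.imwrite(f'pics/{f}.png',im[:,:,::-1]); return im
def ray(n,uv,z):
    c=env.camera_model(n);K=np.array(c['camera_matrix'])
    if 'rvec' in c:
        R=cv2.Rodrigues(np.array(c['rvec'],float))[0];t=np.array(c['tvec'],float).ravel();o=-R.T@t;A=R.T
    uv=np.atleast_2d(uv);d=np.c_[uv,np.ones(len(uv))]@np.linalg.inv(K).T@A.T
    return o+d*((z-o[2])/d[:,2])[:,None]
def proj(n,P):
    c=env.camera_model(n)
    return cv2.projectPoints(np.atleast_2d(np.array(P,float)),np.array(c['rvec'],float),np.array(c['tvec'],float),np.array(c['camera_matrix'],float),None)[0][:,0]
E
python3 - <<'E'
from h import *
a=save('top','top1');b=save('scene','scene1')
for n in('top','scene'):
    c=env.camera_model(n);R=cv2.Rodrigues(np.array(c['rvec'],float))[0];print(n,-R.T@np.array(c['tvec']).ravel(),c['camera_matrix'])
print(env.camera_model('wrist')); print(env.state(),env.pinch_z)
E
```

```text
top [0.42338954 0.21899594 0.96409955] [[498.77366025   0.         318.38088099]
 [  0.         498.77366025 198.79935757]
 [  0.           0.           1.        ]]
scene [-0.06375686 -0.0620809   0.62978876] [[424.47250737   0.         318.22205438]
 [  0.         424.47250737 202.36363258]
 [  0.           0.           1.        ]]
{'camera_matrix': array([[324.86170515,   0.        , 322.06554161],
       [  0.        , 324.86170515, 199.45521284],
       [  0.        ,   0.        ,   1.        ]]), 'tool_from_camera': array([[ 1.22134649e-04, -9.54816701e-01, -2.97195311e-01,
         7.61689476e-02],
       [ 9.99999993e-01,  1.16870734e-04,  3.54800980e-05,
        -6.22690093e-04],
       [ 8.56444129e-07, -2.97195313e-01,  9.54816708e-01,
        -1.42208053e-01],
       [ 0.00000000e+00,  0.00000000e+00,  0.00000000e+00,
         1.00000000e+00]])}
{'time_s': 0.1, 'qpos': array([ 6.73434790e+01,  1.72110440e+01,  8.71790391e+01, -3.46169551e-05,
        7.56694824e+01, -3.81595451e+00]), 'dq': array([ 0.10124514,  0.02091951,  0.05864746, -0.09147678, -0.11027046,
       -0.07373105]), 'effort': array([ 1.87149715e-03, -5.44375849e+01, -3.62374771e+01, -3.55055897e-05,
        3.02157765e-03,  2.78529251e-05]), 'position': array([0.17753253, 0.5203252 , 0.23077451]), 'ee_rot': array([-1.79940564e+02, -3.93072510e-03,  1.61159440e+02]), 'force': array([ 0.10358368,  0.73760917, -0.1426213 ]), 'moment': array([0.06739398, 0.02136494, 0.00424414]), 'grip_force': 0.0, 'finger_gap': 0.08538092598466632} -0.0187
```

View pics/top1.png

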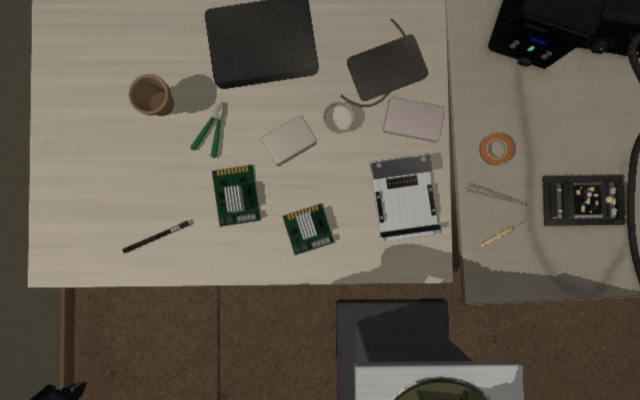

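View pics/scene1.png

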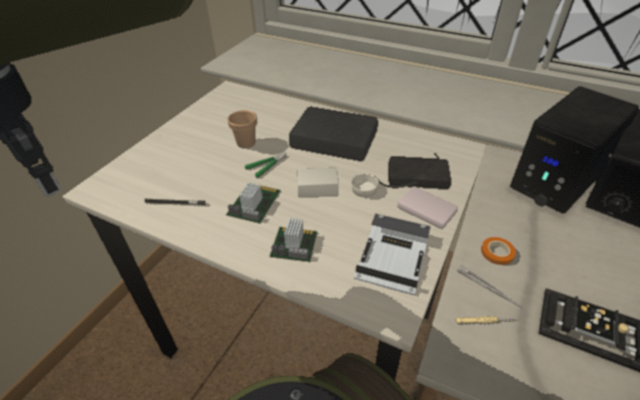

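```bash
python3 - <<'E'
from h import *
a=cv2.imread('pics/top1.png')
h=cv2.cvtColor(a,cv2.COLOR_BGR2HSV)
m=cv2.inRange(h,(40,90,20),(90,255,160)); m[:, :205]=0; m[:155]=0; m[:,270:]=0
m=cv2.morphologyEx(m,cv2.MORPH_CLOSE,np.ones((9,9)))
c=max(cv2.findContours(m,0,2)[0],key=cv2.contourArea)
r=cv2.minAreaRect(cv2.convexHull(c));b=cv2.boxPoints(r)
print(r,b);print(P:=ray('top',b,.004));print(P.mean(0),np.linalg.norm(np.diff(P,axis=0),axis=1))
L=cv2.resize(a[145:245,195:345],None,fx=5,fy=5,interpolation=2)[:, :375]
C=cv2.resize(a[145:245,362:447],None,fx=5,fy=5,interpolation=2)
cv2.imwrite('pics/crop1.png',np.hstack([L,C]))
E
```

```text
((235.7958526611328, 195.30563354492188), (54.34205627441406, 39.85413360595703), 81.46923065185547) [[212.05869 171.3912 ]
 [251.4719  165.47922]
 [259.53302 219.22006]
 [220.11981 225.13205]]
[[0.52371062 0.43130632 0.004     ]
 [0.5342422  0.35488832 0.004     ]
 [0.4301485  0.33991363 0.004     ]
 [0.41966248 0.41593781 0.004     ]]
[0.47694095 0.38551152 0.004     ] [0.07714029 0.1051653  0.07674394]
```

View pics/crop1.png

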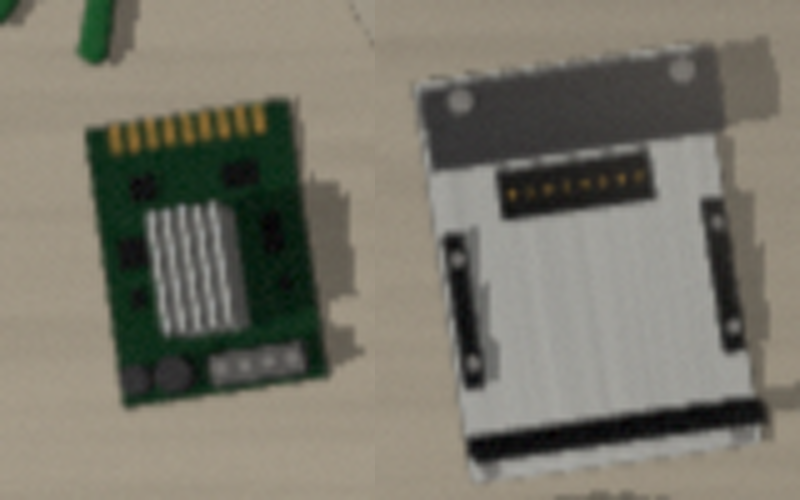

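```bash
cat >> h.py <<'E'
def fit2d(obj,W):
    o=np.array(obj,float)[:,:2];W=np.array(W)[:,:2];oc=o-o.mean(0);wc=W-W.mean(0)
    y=np.arctan2((oc[:,0]*wc[:,1]-oc[:,1]*wc[:,0]).sum(),(oc*wc).sum());R=np.array([[np.cos(y),-np.sin(y)],[np.sin(y),np.cos(y)]])
    t=W.mean(0)-R@o.mean(0);return t,np.degrees(y),(o@R.T+t-W)*1e3
E
python3 - <<'E'
from h import *
px=[(212.4,170.8),(252.8,164.8),(260,220),(220,225.8)]
print(fit2d([(.055,.04),(.055,-.04),(-.055,-.04),(-.055,.04)],ray('top',px,.004)))
o=[(.041,.056,.030),(.041,-.056,.030),(-.078,.056,.008),(-.078,-.056,.008),(-.062,.056,.024),(-.062,-.056,.024)]
p=[(373.6,178.6),(431.4,171.4),(382.6,241),(438.2,233),(380.6,232.4),(439.4,225)]
print(fit2d(o,[ray('top',q,a[2])[0] for q,a in zip(p,o)]))
E
```

```text
(array([0.47684986, 0.38453652]), np.float64(7.500916711669121), array([[ 1.30668501,  0.73138309],
       [ 1.07099374, -0.24971046],
       [-1.0956082 , -1.32408399],
       [-1.28207055,  0.84241137]]))
(array([0.46989334, 0.06198147]), np.float64(7.2516902870511295), array([[-0.1362077 ,  0.80776066],
       [ 1.79056362, -1.72208811],
       [-0.36828286,  3.23818996],
       [-0.2574015 , -1.55483879],
       [-1.28016124, -0.12951927],
       [ 0.25148968, -0.63950445]]))
```

Emit:
{"api": "drive_tool", "payload": {
  "plan": [
    {"twist": -0.88},
    {"twist": -0.88},
    {"twist": -0.88},
    {"twist": -0.88},
    {"twist": -0.88},
    {"twist": -0.88},
    {"x": -1,"y": -0.64},
    {"x": -1,"y": -0.64}
  ],
  "hand": 100
}}

```text
$.plan[0]: bad value
```

Emit:
{"api": "drive_tool", "payload": {
  "plan": [
    {"x": -1,"y": -0.64},
    {"x": -1,"y": -0.64},
    {"x": -1,"y": -0.64},
    {"x": -1,"y": -0.64},
    {"x": -1,"y": -0.64},
    {"x": -1,"y": -0.64},
    {"x": -0.84,"y": -0.56},
    {}
  ]
}}

```text
$.plan[0]: bad value
```

```bash
cat >> h.py <<'E'
def raw(uv,z,s,off=(0,0)):
    from scipy.spatial.transform import Rotation as Ro
    c=env.camera_model('wrist');R=Ro.from_euler('xyz',s['ee_rot'],degrees=True).as_matrix()
    T=np.array(c['tool_from_camera']);A=R@T[:3,:3];o=R@T[:3,3]+s['position']
    uv=np.atleast_2d(uv);d=np.c_[uv,np.ones(len(uv))]@np.linalg.inv(np.array(c['camera_matrix'])).T@A.T
    return o+d*((z-o[2])/d[:,2])[:,None]
E
python3 - <<'E'
from h import *
import pickle
s=env.state();save('wrist','w1');pickle.dump(s,open('w1.pkl','wb'));print({k:s[k] for k in('time_s','position','ee_rot','qpos','finger_gap')})
E
```

```text
{'time_s': 0.1, 'position': array([0.17753253, 0.5203252 , 0.23077451]), 'ee_rot': array([-1.79940564e+02, -3.93072510e-03,  1.61159440e+02]), 'qpos': array([ 6.73434790e+01,  1.72110440e+01,  8.71790391e+01, -3.46169551e-05,
        7.56694824e+01, -3.81595451e+00]), 'finger_gap': 0.08538092598466632}
```

View pics/w1.png

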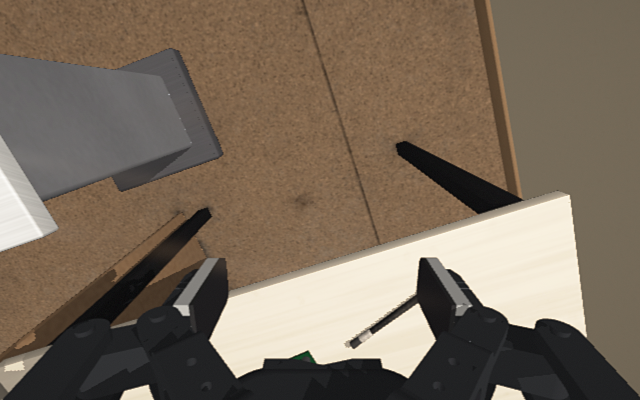

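Emit:
{"api": "drive_tool", "payload": {
  "plan": [
    {"x": 0,"y": 0,"z": 0,"twist": -0.88},
    {"x": 0,"y": 0,"z": 0,"twist": -0.88},
    {"x": 0,"y": 0,"z": 0,"twist": -0.88},
    {"x": 0,"y": 0,"z": 0,"twist": -0.88},
    {"x": 0,"y": 0,"z": 0,"twist": -0.88},
    {"x": 0,"y": 0,"z": 0,"twist": -0.88},
    {"x": -1,"y": -0.64,"z": 0,"twist": 0},
    {"x": -1,"y": -0.64,"z": 0,"twist": 0}
  ],
  "hand": 100
}}

```text
time_s: 0.82
position: [0.2311, 0.4953, 0.231]
ee_rot: [-180.0, -0.0, -172.3]
force: [-0.7, 0.7, -0.2]
finger_gap: 0.0852
grip_force: 0.0
```

Emit:
{"api": "drive_tool", "payload": {
  "plan": [
    {"x": -1,"y": -0.64,"z": 0,"twist": 0},
    {"x": -1,"y": -0.64,"z": 0,"twist": 0},
    {"x": -1,"y": -0.64,"z": 0,"twist": 0},
    {"x": -1,"y": -0.64,"z": 0,"twist": 0},
    {"x": -1,"y": -0.64,"z": 0,"twist": 0},
    {"x": -1,"y": -0.64,"z": 0,"twist": 0},
    {"x": -1,"y": -0.64,"z": 0,"twist": 0},
    {"x": -1,"y": -0.64,"z": 0,"twist": 0}
  ]
}}

```text
time_s: 1.48
position: [0.4477, 0.3939, 0.2311]
ee_rot: [-180.0, -0.0, -172.4]
force: [0.2, 0.6, -0.3]
finger_gap: 0.0853
grip_force: 0.0
```

Emit:
{"api": "drive_tool", "payload": {
  "plan": [
    {"x": -0.8,"y": -0.56,"z": 0,"twist": 0},
    {"x": 0,"y": 0,"z": 0,"twist": 0},
    {"x": 0,"y": 0,"z": 0,"twist": 0},
    {"x": 0,"y": 0,"z": 0,"twist": 0},
    {"x": 0,"y": 0,"z": 0,"twist": 0},
    {"x": 0,"y": 0,"z": 0,"twist": 0},
    {"x": 0,"y": 0,"z": 0,"twist": 0},
    {"x": 0,"y": 0,"z": 0,"twist": 0}
  ]
}}

```text
time_s: 2.15
position: [0.4677, 0.3839, 0.2314]
ee_rot: [180.0, 0.0, -172.4]
force: [-0.6, 0.7, 0.6]
finger_gap: 0.0852
grip_force: 0.0
```

```bash
python3 - <<'E'
from h import *
import pickle
s=env.state();save('wrist','w2');pickle.dump(s,open('w2.pkl','wb'));print({k:s[k] for k in('time_s','position','ee_rot','qpos','finger_gap','force')})
E
```

```text
{'time_s': 2.15, 'position': array([0.46773787, 0.38392878, 0.23143056]), 'ee_rot': array([ 1.79993094e+02,  8.40745881e-03, -1.72395127e+02]), 'qpos': array([ 3.59114582e+01,  2.42664631e+01,  7.75523621e+01,  2.13926339e-03,
        7.81704977e+01, -6.16938540e+01]), 'finger_gap': 0.08522820565341145, 'force': array([-0.55021268,  0.682155  ,  0.55358871])}
```

View pics/w2.png

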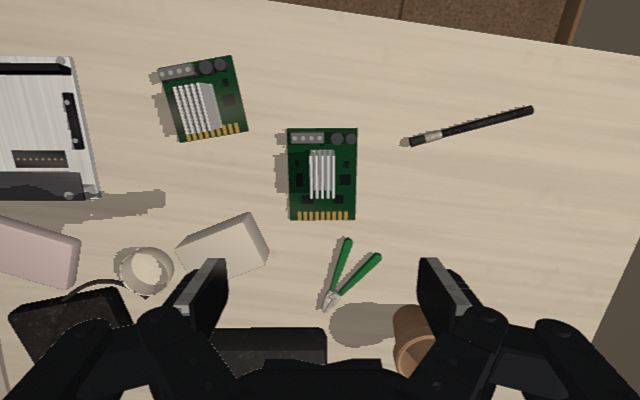

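```bash
python3 - <<'E'
from h import *
import pickle
s=pickle.load(open('w2.pkl','rb'))
a=cv2.imread('pics/w2.png');h=cv2.cvtColor(a,cv2.COLOR_BGR2HSV)
roi=np.zeros(a.shape[:2],np.uint8);roi[115:230,280:370]=255
m=cv2.inRange(h,(35,70,15),(95,255,200))|cv2.inRange(h,(10,110,90),(30,255,255));m&=roi
m=cv2.morphologyEx(cv2.morphologyEx(m,cv2.MORPH_OPEN,np.ones((2,2))),cv2.MORPH_CLOSE,np.ones((15,15)))
c=max(cv2.findContours(m,0,2)[0],key=cv2.contourArea)
P=raw(c[:,0].astype(float)+.0,.004,s)[:,:2]
r=cv2.minAreaRect((P*1000).astype(np.float32));print(r)
print(cv2.boxPoints(cv2.minAreaRect(c)))
g=cv2.inRange(h,(0,0,150),(180,50,255));roi[:]=0;roi[147:205,300:345]=255;g&=roi
g=cv2.morphologyEx(g,cv2.MORPH_CLOSE,np.ones((7,7)));c=max(cv2.findContours(g,0,2)[0],key=cv2.contourArea)
P=raw(c[:,0].astype(float),.044,s)[:,:2];print(cv2.minAreaRect((P*1000).astype(np.float32)))
E
```

```text
((478.403564453125, 385.9771423339844), (108.52496337890625, 78.3494644165039), 8.044960021972656)
[[288. 129.]
 [357. 129.]
 [357. 220.]
 [288. 220.]]
((467.440185546875, 383.4180908203125), (49.92360305786133, 25.446197509765625), 7.605768203735352)
```

Emit:
{"api": "drive_tool", "payload": {
  "plan": [
    {"x": 0,"y": 0,"z": 0.9,"twist": 0},
    {"x": 0,"y": 0,"z": 0.9,"twist": 0},
    {"x": 0,"y": 0,"z": 0.9,"twist": 0},
    {"x": 0,"y": 0,"z": 0.9,"twist": 0},
    {"x": 0,"y": 0,"z": 0.9,"twist": 0},
    {"x": 0,"y": 0,"z": 0.9,"twist": 0},
    {"x": 0,"y": 0,"z": 0.9,"twist": 0},
    {"x": 0,"y": 0,"z": 0.9,"twist": 0}
  ]
}}

```text
time_s: 2.87
position: [0.468, 0.3836, 0.0503]
ee_rot: [180.0, 0.0, -172.4]
force: [0.2, 0.3, -0.1]
finger_gap: 0.0859
grip_force: 0.0
```

Emit:
{"api": "drive_tool", "payload": {
  "plan": [
    {"x": -0.04,"y": 0,"z": 0.5,"twist": 0},
    {"x": 0,"y": 0,"z": 0.5,"twist": 0},
    {"x": 0,"y": 0,"z": 0.4,"twist": 0},
    {"x": 0,"y": 0,"z": 0.3,"twist": 0},
    {"x": 0,"y": 0,"z": 0,"twist": 0},
    {"x": 0,"y": 0,"z": 0,"twist": 0},
    {"x": 0,"y": 0,"z": 0,"twist": 0},
    {"x": 0,"y": 0,"z": 0,"twist": 0}
  ]
}}

```text
time_s: 3.53
position: [0.4695, 0.384, 0.0097]
ee_rot: [180.0, 0.1, -172.4]
force: [0.5, 0.7, 0.4]
finger_gap: 0.0854
grip_force: 0.0
```

Emit:
{"api": "drive_tool", "payload": {
  "plan": [
    {"x": 0,"y": 0,"z": 0,"twist": 0},
    {"x": 0,"y": 0,"z": 0,"twist": 0},
    {"x": 0,"y": 0,"z": 0,"twist": 0},
    {"x": 0,"y": 0,"z": 0,"twist": 0},
    {"x": 0,"y": 0,"z": 0,"twist": 0},
    {"x": 0,"y": 0,"z": 0,"twist": 0},
    {"x": 0,"y": 0,"z": 0,"twist": 0},
    {"x": 0,"y": 0,"z": 0,"twist": 0}
  ],
  "hand": 0,
  "newtons": 30
}}

```text
time_s: 4.2
position: [0.4692, 0.3838, 0.0089]
ee_rot: [180.0, 0.0, -172.4]
force: [-0.5, 0.5, 2.9]
finger_gap: 0.0256
grip_force: 30.4
```

Emit:
{"api": "drive_tool", "payload": {
  "plan": [
    {"x": 0,"y": 0,"z": -0.3,"twist": 0},
    {"x": 0,"y": 0,"z": -0.7,"twist": 0},
    {"x": 0,"y": 0,"z": -1,"twist": 0},
    {"x": 0,"y": 0,"z": -1,"twist": 0},
    {"x": 0,"y": 0,"z": -1,"twist": 0},
    {"x": 0,"y": 0,"z": -1,"twist": 0},
    {"x": 0,"y": 0,"z": -0.7,"twist": 0},
    {"x": 0,"y": 0,"z": -0.3,"twist": 0}
  ]
}}

```text
time_s: 4.87
position: [0.4697, 0.3841, 0.1619]
ee_rot: [179.9, 0.2, -172.4]
force: [0.5, 0.3, -3.2]
finger_gap: 0.0251
grip_force: 30.0
```

Emit:
{"api": "drive_tool", "payload": {
  "plan": [
    {"x": 0.07,"y": -0.3,"z": 0,"twist": 0},
    {"x": 0.15,"y": -0.6,"z": 0,"twist": 0},
    {"x": 0.2,"y": -0.9,"z": 0,"twist": 0},
    {"x": 0.22,"y": -1,"z": 0,"twist": 0},
    {"x": 0.22,"y": -1,"z": 0,"twist": 0},
    {"x": 0.22,"y": -1,"z": 0,"twist": 0},
    {"x": 0.22,"y": -1,"z": 0,"twist": 0},
    {"x": 0.22,"y": -1,"z": 0,"twist": 0}
  ]
}}

```text
time_s: 5.53
position: [0.4527, 0.2083, 0.1572]
ee_rot: [-180.0, -0.1, -172.4]
force: [-0.0, -0.7, -1.3]
finger_gap: 0.0257
grip_force: 30.0
```

Emit:
{"api": "drive_tool", "payload": {
  "plan": [
    {"x": 0.22,"y": -1,"z": 0,"twist": 0},
    {"x": 0.22,"y": -1,"z": 0,"twist": 0},
    {"x": 0.22,"y": -1,"z": 0,"twist": 0},
    {"x": 0.22,"y": -1,"z": 0,"twist": 0},
    {"x": 0.22,"y": -1,"z": 0,"twist": 0},
    {"x": 0.2,"y": -0.6,"z": 0,"twist": 0},
    {"x": 0.2,"y": -0.36,"z": 0,"twist": 0},
    {"x": 0.13,"y": 0,"z": 0,"twist": 0}
  ]
}}

```text
time_s: 6.2
position: [0.4321, 0.0557, 0.1578]
ee_rot: [-180.0, -0.1, -172.5]
force: [-0.5, -0.3, -1.6]
finger_gap: 0.0251
grip_force: 30.0
```

```bash
python3 - <<'E'
from h import *
import pickle
s=env.state();save('wrist','w3');pickle.dump(s,open('w3.pkl','wb'));print({k:s[k] for k in('time_s','position','ee_rot','finger_gap','force','moment')})
E
```

```text
{'time_s': 6.2, 'position': array([0.4320768 , 0.05570808, 0.15779941]), 'ee_rot': array([-1.79996597e+02, -1.05865130e-01, -1.72539432e+02]), 'finger_gap': 0.025112324357554897, 'force': array([-0.52811054, -0.25959609, -1.6486365 ]), 'moment': array([0.03957396, 0.0228045 , 0.03816361])}
```

View pics/w3.png

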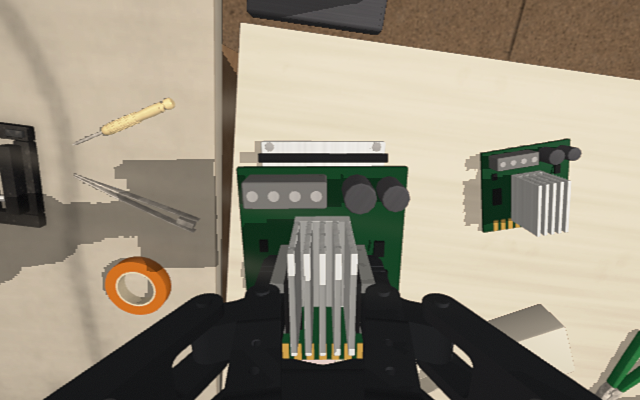

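```bash
python3 - <<'E'
from h import *
import pickle
s=pickle.load(open('w3.pkl','rb'))
a=cv2.imread('pics/w3.png',0);
for u in (280,365): print(u,a[136:172,u-3:u+4].mean(1).astype(int).tolist())
print(a[145,250:270].tolist(),a[145,375:395].tolist(),a[157,250:270].tolist(),a[157,380:396].tolist(),a[172,230:245].tolist(),a[172,400:412].tolist())
R=np.array([[np.cos(np.radians(7.46)),np.sin(np.radians(7.46))],[-np.sin(np.radians(7.46)),np.cos(np.radians(7.46))]])
f=lambda uv,z:(R@(raw(uv,z,s)[0,:2]-s['position'][:2])*1e3).round(1)
print('plate end',f((322,141.5),.008),'rail',f((322,153),.024),f((322,162),.024),'board end',f((322,167),.153))
print('plate y',f((261,145),.008),f((384,145),.008),'rail y',f((258,157),.024),f((388,157),.024),'bd y',f((237,172),.153),f((407,172),.153))
E
```

```text
280 [218, 218, 219, 220, 189, 143, 222, 230, 228, 227, 227, 227, 227, 227, 228, 232, 239, 93, 26, 30, 33, 32, 32, 32, 27, 24, 96, 242, 237, 239, 95, 27, 44, 50, 49, 50]
365 [222, 222, 222, 224, 221, 146, 231, 236, 234, 234, 233, 234, 234, 234, 234, 238, 246, 107, 29, 31, 34, 34, 35, 34, 29, 32, 112, 248, 243, 247, 75, 30, 48, 51, 51, 51]
[223, 223, 224, 226, 205, 162, 162, 162, 162, 162, 157, 186, 228, 232, 206, 160, 170, 174, 174, 175] [176, 175, 176, 175, 175, 199, 229, 236, 234, 232, 226, 223, 223, 223, 223, 223, 223, 223, 223, 222] [162, 161, 162, 161, 161, 163, 164, 141, 75, 31, 30, 33, 34, 33, 31, 32, 33, 33, 32, 32] [35, 36, 35, 36, 34, 33, 29, 69, 177, 233, 228, 226, 225, 225, 225, 225] [50, 56, 128, 205, 231, 215, 147, 53, 44, 49, 51, 51, 49, 51, 49] [51, 52, 51, 52, 50, 49, 50, 107, 192, 230, 226, 224]
plate end [-39.9  -0.5] rail [-32.2  -0.5] [-24.4  -0.5] board end [-46.3  -0.5]
plate y [-36.8 -55.1] [-36.8  55. ] rail y [-28.8 -55.2] [-28.8  55.9] bd y [-43.9 -39.8] [-43.9  38.8]
```

Emit:
{"api": "drive_tool", "payload": {
  "plan": [
    {"x": -0.16,"y": 0,"z": 0.4,"twist": 0},
    {"x": 0,"y": 0,"z": 0.8,"twist": 0},
    {"x": 0,"y": 0,"z": 0.9,"twist": 0},
    {"x": 0,"y": 0,"z": 0.9,"twist": 0},
    {"x": 0,"y": 0,"z": 0.8,"twist": 0},
    {"x": 0,"y": 0,"z": 0.5,"twist": 0},
    {"x": 0,"y": 0,"z": 0.3,"twist": 0},
    {"x": 0,"y": 0,"z": 0.1,"twist": 0}
  ]
}}

```text
time_s: 6.92
position: [0.4364, 0.0583, 0.0396]
ee_rot: [180.0, -0.1, -172.4]
force: [-0.0, 0.0, -2.5]
finger_gap: 0.0255
grip_force: 29.9
```

Emit:
{"api": "drive_tool", "payload": {
  "plan": [
    {"x": 0,"y": 0,"z": 0,"twist": 0},
    {"x": 0,"y": 0,"z": 0,"twist": 0},
    {"x": 0,"y": 0,"z": 0.05,"twist": 0},
    {"x": 0,"y": 0,"z": 0.05,"twist": 0},
    {"x": 0,"y": 0,"z": 0.05,"twist": 0},
    {"x": 0,"y": 0,"z": 0.05,"twist": 0},
    {"x": 0,"y": 0,"z": 0.05,"twist": 0},
    {"x": 0,"y": 0,"z": 0,"twist": 0}
  ],
  "newtons": 20
}}

```text
time_s: 7.58
position: [0.4369, 0.0576, 0.0349]
ee_rot: [180.0, -0.0, -172.4]
force: [-0.3, -0.4, -1.9]
finger_gap: 0.0258
grip_force: 30.0
```

Emit:
{"api": "drive_tool", "payload": {
  "plan": [
    {"x": 0,"y": 0,"z": 0,"twist": 0},
    {"x": 0,"y": 0,"z": 0.04,"twist": 0},
    {"x": 0,"y": 0,"z": 0.04,"twist": 0},
    {"x": 0,"y": 0,"z": 0.04,"twist": 0},
    {"x": 0,"y": 0,"z": 0.04,"twist": 0},
    {"x": 0,"y": 0,"z": 0,"twist": 0},
    {"x": 0,"y": 0,"z": 0,"twist": 0},
    {"x": 0,"y": 0,"z": 0,"twist": 0}
  ],
  "hand": 0,
  "newtons": 20
}}

```text
time_s: 8.25
position: [0.4383, 0.0577, 0.032]
ee_rot: [-180.0, 0.2, -172.4]
force: [2.4, 0.5, 9.4]
finger_gap: 0.0259
grip_force: 31.8
```

Emit:
{"api": "drive_tool", "payload": {
  "plan": [
    {"x": 0,"y": 0,"z": 0.04,"twist": 0},
    {"x": 0,"y": 0,"z": 0.04,"twist": 0},
    {"x": 0,"y": 0,"z": 0.04,"twist": 0},
    {"x": 0,"y": 0,"z": 0,"twist": 0},
    {"x": 0,"y": 0,"z": 0,"twist": 0},
    {"x": 0,"y": 0,"z": 0,"twist": 0},
    {"x": 0,"y": 0,"z": 0,"twist": 0},
    {"x": 0,"y": 0,"z": 0,"twist": 0}
  ]
}}

```text
time_s: 8.92
position: [0.4396, 0.0578, 0.0298]
ee_rot: [-180.0, 0.4, -172.4]
force: [6.3, 1.7, 13.6]
finger_gap: 0.0257
grip_force: 33.0
```

```bash
python3 - <<'E'
from h import *
s=env.state();a=save('wrist','w4');b=save('scene','s4');print({k:s[k] for k in('time_s','position','ee_rot','finger_gap','force','moment')})
cv2.imwrite('pics/c4.png',np.hstack([a[100:400,150:500,::-1],cv2.resize(b[190:310,330:490,::-1],(400,300),interpolation=2)]))
E
```

```text
{'time_s': 8.9167, 'position': array([0.43961055, 0.05784975, 0.02978466]), 'ee_rot': array([-179.97652486,    0.37268119, -172.4342784 ]), 'finger_gap': 0.025716993985077558, 'force': array([ 6.34478478,  1.7152941 , 13.58479716]), 'moment': array([ 0.27094172, -0.76478829,  0.07637109])}
```

View pics/c4.png

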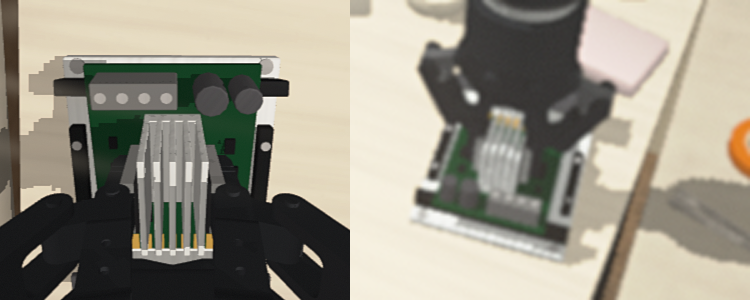

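Emit:
{"api": "drive_tool", "payload": {
  "plan": [
    {"x": 0,"y": 0,"z": 0.04,"twist": 0},
    {"x": 0,"y": 0,"z": 0.04,"twist": 0},
    {"x": 0,"y": 0,"z": 0.04,"twist": 0},
    {"x": 0,"y": 0,"z": 0,"twist": 0},
    {"x": 0,"y": 0,"z": 0,"twist": 0},
    {"x": 0,"y": 0,"z": 0,"twist": 0},
    {"x": 0,"y": 0,"z": 0,"twist": 0},
    {"x": 0,"y": 0,"z": 0,"twist": 0}
  ]
}}

```text
time_s: 9.68
position: [0.4406, 0.058, 0.0273]
ee_rot: [-180.0, 0.5, -172.4]
force: [10.4, 3.4, 15.5]
finger_gap: 0.0257
grip_force: 34.1
```

Emit:
{"api": "drive_tool", "payload": {
  "plan": [
    {"x": 0,"y": 0,"z": -0.1,"twist": 0},
    {"x": 0,"y": 0,"z": -0.1,"twist": 0},
    {"x": 0,"y": 0,"z": -0.1,"twist": 0},
    {"x": 0,"y": 0,"z": -0.1,"twist": 0},
    {"x": 0,"y": 0,"z": -0.1,"twist": 0},
    {"x": 0,"y": 0,"z": -0.1,"twist": 0},
    {"x": 0,"y": 0,"z": 0,"twist": 0},
    {"x": 0,"y": 0,"z": 0,"twist": 0}
  ]
}}

```text
time_s: 10.35
position: [0.437, 0.0576, 0.0401]
ee_rot: [-180.0, 0.0, -172.4]
force: [0.1, -0.1, -1.8]
finger_gap: 0.0256
grip_force: 31.6
```

```bash
python3 - <<'E'
from h import *
s=env.state();a=save('wrist','w5');print({k:s[k] for k in('time_s','position','ee_rot','finger_gap','force')})
g=a[:,:,::-1].astype(int).sum(2)//3
for n in('w3','w5'):
    im=cv2.imread(f'pics/{n}.png');h=cv2.cvtColor(im,cv2.COLOR_BGR2HSV)
    m=cv2.inRange(h,(40,70,15),(90,255,200));m[:,:200]=0;m[:,440:]=0
    rows=[v for v in range(120,240) if (m[v]>0).sum()>60][:1]
    for v in (rows[0],rows[0]+5,rows[0]+15,rows[0]+40,rows[0]+60):
        x=np.nonzero(m[v])[0];print(n,v,x.min(),x.max())
E
```

```text
{'time_s': 10.35, 'position': array([0.43702409, 0.05763567, 0.04010272]), 'ee_rot': array([-1.79998722e+02,  7.36557645e-03, -1.72437438e+02]), 'finger_gap': 0.025557729936032135, 'force': array([ 0.08515547, -0.12593736, -1.80278824])}
w3 167 238 406
w3 172 237 406
w3 182 238 406
w3 207 240 384
w3 227 242 402
w5 163 233 406
w5 168 232 412
w5 178 233 411
w5 203 328 383
w5 223 238 406
```

Emit:
{"api": "drive_tool", "payload": {
  "plan": [
    {"x": 0,"y": 0,"z": 0.1,"twist": 0},
    {"x": 0,"y": 0,"z": 0.1,"twist": 0},
    {"x": 0,"y": 0,"z": 0.1,"twist": 0},
    {"x": 0,"y": 0,"z": 0,"twist": 0},
    {"x": -0.15,"y": 0,"z": 0,"twist": 0},
    {"x": -0.15,"y": 0,"z": 0,"twist": 0},
    {"x": -0.15,"y": 0,"z": 0,"twist": 0},
    {"x": -0.1,"y": 0,"z": 0,"twist": 0}
  ]
}}

```text
time_s: 11.07
position: [0.4514, 0.0595, 0.0327]
ee_rot: [-180.0, 0.0, -172.4]
force: [0.6, -1.1, -2.4]
finger_gap: 0.0255
grip_force: 31.6
```

Emit:
{"api": "drive_tool", "payload": {
  "plan": [
    {"x": -0.1,"y": 0,"z": 0,"twist": 0},
    {"x": -0.1,"y": 0,"z": 0,"twist": 0},
    {"x": -0.1,"y": 0,"z": 0,"twist": 0},
    {"x": -0.1,"y": 0,"z": 0,"twist": 0},
    {"x": -0.1,"y": 0,"z": 0,"twist": 0},
    {"x": 0,"y": 0,"z": 0,"twist": 0},
    {"x": 0,"y": 0,"z": 0,"twist": 0},
    {"x": 0,"y": 0,"z": 0,"twist": 0}
  ]
}}

```text
time_s: 11.73
position: [0.4629, 0.0611, 0.0325]
ee_rot: [180.0, -0.0, -172.4]
force: [0.9, -0.4, -1.6]
finger_gap: 0.0257
grip_force: 31.6
```

```bash
python3 - <<'E'
from h import *
s=env.state();a=save('wrist','w6');b=save('scene','s6');print({k:s[k] for k in('time_s','position','ee_rot','finger_gap','force','moment')})
cv2.imwrite('pics/c6.png',np.hstack([a[100:400,150:500,::-1],cv2.resize(b[190:310,330:490,::-1],(400,300),interpolation=2)]))
R=np.array([[np.cos(np.radians(7.46)),np.sin(np.radians(7.46))],[-np.sin(np.radians(7.46)),np.cos(np.radians(7.46))]])
print('TCP in cradle',R@(s['position'][:2]-[.4698,.0606])*1e3)
E
```

```text
{'time_s': 11.7333, 'position': array([0.46291798, 0.06109615, 0.03247273]), 'ee_rot': array([ 1.79998669e+02, -1.20237488e-02, -1.72438530e+02]), 'finger_gap': 0.02565896271479813, 'force': array([ 0.88165583, -0.37805908, -1.60345388]), 'moment': array([-0.00727059, -0.04161035,  0.03145236])}
TCP in cradle [-6.75935108  1.38546861]
```

View pics/c6.png

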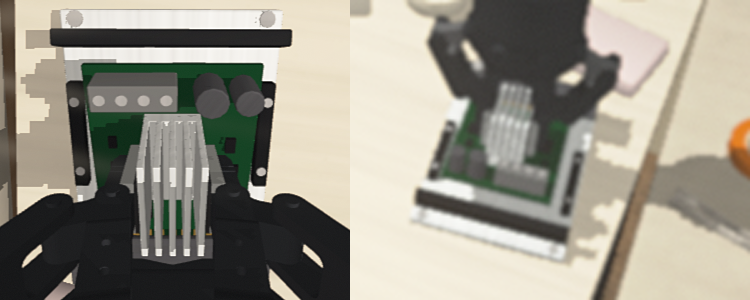

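Emit:
{"api": "drive_tool", "payload": {
  "plan": [
    {"x": 0,"y": -0.04,"z": 0.05,"twist": 0},
    {"x": 0,"y": 0,"z": 0.05,"twist": 0},
    {"x": 0,"y": 0,"z": 0.05,"twist": 0},
    {"x": 0,"y": 0,"z": 0.05,"twist": 0},
    {"x": 0,"y": 0,"z": 0.05,"twist": 0},
    {"x": 0,"y": 0,"z": 0.05,"twist": 0},
    {"x": 0,"y": 0,"z": 0.05,"twist": 0},
    {"x": 0,"y": 0,"z": 0.05,"twist": 0}
  ]
}}

```text
time_s: 12.5
position: [0.4631, 0.0601, 0.0228]
ee_rot: [180.0, -0.0, -172.4]
force: [-5.9, -0.7, 9.2]
finger_gap: 0.0259
grip_force: 33.1
```

Emit:
{"api": "drive_tool", "payload": {
  "plan": [
    {"x": 0.02,"y": 0,"z": 0.04,"twist": 0},
    {"x": 0.02,"y": 0,"z": 0.04,"twist": 0},
    {"x": 0.02,"y": 0,"z": 0.04,"twist": 0},
    {"x": 0,"y": 0,"z": 0.04,"twist": 0},
    {"x": 0,"y": 0,"z": 0,"twist": 0},
    {"x": 0,"y": 0,"z": 0,"twist": 0},
    {"x": 0,"y": 0,"z": 0,"twist": 0},
    {"x": 0,"y": 0,"z": 0,"twist": 0}
  ]
}}

```text
time_s: 13.17
position: [0.4616, 0.0599, 0.0188]
ee_rot: [-180.0, -0.0, -172.4]
force: [-4.1, 0.2, 5.9]
finger_gap: 0.0255
grip_force: 33.1
```

Emit:
{"api": "drive_tool", "payload": {
  "plan": [
    {"x": 0.02,"y": 0,"z": 0.02,"twist": 0},
    {"x": 0,"y": 0,"z": 0.02,"twist": 0},
    {"x": 0,"y": 0,"z": 0.02,"twist": 0},
    {"x": 0,"y": 0,"z": 0.02,"twist": 0},
    {"x": 0,"y": 0,"z": 0,"twist": 0},
    {"x": 0,"y": 0,"z": 0,"twist": 0},
    {"x": 0,"y": 0,"z": 0,"twist": 0},
    {"x": 0,"y": 0,"z": 0,"twist": 0}
  ]
}}

```text
time_s: 13.83
position: [0.4611, 0.0598, 0.0168]
ee_rot: [-180.0, -0.0, -172.4]
force: [-5.0, -0.9, 5.6]
finger_gap: 0.0252
grip_force: 33.2
```

Emit:
{"api": "drive_tool", "payload": {
  "plan": [
    {"x": 0,"y": 0,"z": 0.02,"twist": 0},
    {"x": 0,"y": 0,"z": 0.02,"twist": 0},
    {"x": 0,"y": 0,"z": 0,"twist": 0},
    {"x": 0,"y": 0,"z": 0,"twist": 0},
    {"x": 0,"y": 0,"z": 0,"twist": 0},
    {"x": 0,"y": 0,"z": 0,"twist": 0},
    {"x": 0,"y": 0,"z": 0,"twist": 0},
    {"x": 0,"y": 0,"z": 0,"twist": 0}
  ]
}}

```text
time_s: 14.5
position: [0.4612, 0.0598, 0.0158]
ee_rot: [-180.0, 0.0, -172.4]
force: [-4.9, -1.0, 6.5]
finger_gap: 0.0255
grip_force: 33.3
```

```bash
python3 - <<'E'
from h import *
s=env.state();a=save('wrist','w7');b=save('scene','s7');print({k:s[k] for k in('time_s','position','ee_rot','finger_gap','force','moment')})
cv2.imwrite('pics/c7.png',np.hstack([a[100:400,150:500,::-1],cv2.resize(b[190:310,330:490,::-1],(400,300),interpolation=2)]))
E
```

```text
{'time_s': 14.5, 'position': array([0.46115765, 0.05984512, 0.01582275]), 'ee_rot': array([-1.79998127e+02,  3.80640937e-03, -1.72432660e+02]), 'finger_gap': 0.025527494878815126, 'force': array([-4.86733493, -0.98387473,  6.47898647]), 'moment': array([-0.02349125,  0.40635221,  0.02758851])}
```

View pics/c7.png

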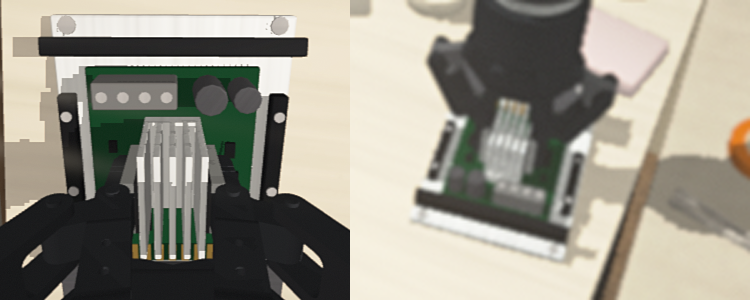

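Emit:
{"api": "drive_tool", "payload": {
  "plan": [
    {"x": 0.04,"y": 0,"z": 0.02,"twist": 0},
    {"x": 0,"y": 0,"z": 0.02,"twist": 0},
    {"x": 0,"y": 0,"z": 0.02,"twist": 0},
    {"x": 0,"y": 0,"z": 0,"twist": 0},
    {"x": 0,"y": 0,"z": 0,"twist": 0},
    {"x": 0,"y": 0,"z": 0,"twist": 0},
    {"x": 0,"y": 0,"z": 0,"twist": 0},
    {"x": 0,"y": 0,"z": 0,"twist": 0}
  ]
}}

```text
time_s: 15.27
position: [0.4606, 0.0597, 0.0148]
ee_rot: [-180.0, 0.1, -172.4]
force: [-4.6, -0.0, 15.2]
finger_gap: 0.026
grip_force: 34.4
```

Emit:
{"api": "drive_tool", "payload": {
  "plan": [
    {"x": 0,"y": 0,"z": 0.02,"twist": 0},
    {"x": 0,"y": 0,"z": 0.02,"twist": 0},
    {"x": 0,"y": 0,"z": 0,"twist": 0},
    {"x": 0,"y": 0,"z": 0,"twist": 0},
    {"x": 0,"y": 0,"z": 0,"twist": 0},
    {"x": 0,"y": 0,"z": 0,"twist": 0},
    {"x": 0,"y": 0,"z": 0,"twist": 0},
    {"x": 0,"y": 0,"z": 0,"twist": 0}
  ]
}}

```text
time_s: 15.93
position: [0.4607, 0.0598, 0.0148]
ee_rot: [-180.0, 0.1, -172.4]
force: [-11.2, -0.8, 34.7]
finger_gap: 0.0254
grip_force: 37.0
```

Emit:
{"api": "drive_tool", "payload": {
  "plan": [
    {"x": 0.02,"y": 0,"z": -0.04,"twist": 0},
    {"x": 0,"y": 0,"z": -0.04,"twist": 0},
    {"x": 0,"y": 0,"z": 0,"twist": 0},
    {"x": 0,"y": 0,"z": 0,"twist": 0},
    {"x": 0,"y": 0,"z": 0,"twist": 0},
    {"x": 0,"y": 0,"z": 0,"twist": 0},
    {"x": 0,"y": 0,"z": 0,"twist": 0},
    {"x": 0,"y": 0,"z": 0,"twist": 0}
  ]
}}

```text
time_s: 16.6
position: [0.4596, 0.0596, 0.0149]
ee_rot: [180.0, -0.0, -172.4]
force: [-2.0, -0.5, 2.1]
finger_gap: 0.0255
grip_force: 32.9
```

Emit:
{"api": "drive_tool", "payload": {
  "plan": [
    {"x": 0,"y": 0,"z": 0,"twist": 0},
    {"x": 0,"y": 0,"z": 0,"twist": 0},
    {"x": 0,"y": 0,"z": 0,"twist": 0},
    {"x": 0,"y": 0,"z": 0,"twist": 0},
    {"x": 0,"y": 0,"z": 0,"twist": 0},
    {"x": 0,"y": 0,"z": 0,"twist": 0},
    {"x": 0,"y": 0,"z": 0,"twist": 0},
    {"x": 0,"y": 0,"z": 0,"twist": 0}
  ],
  "hand": 55
}}

```text
time_s: 17.27
position: [0.4597, 0.0596, 0.015]
ee_rot: [-180.0, 0.0, -172.4]
force: [-0.5, 0.5, -0.2]
finger_gap: 0.0475
grip_force: 0.0
```

Emit:
{"api": "drive_tool", "payload": {
  "plan": [
    {"x": 0,"y": 0,"z": -0.1,"twist": 0},
    {"x": 0,"y": 0,"z": -0.2,"twist": 0},
    {"x": 0,"y": 0,"z": -0.4,"twist": 0},
    {"x": 0,"y": 0,"z": -0.8,"twist": 0},
    {"x": 0,"y": 0,"z": -1,"twist": 0},
    {"x": 0,"y": 0,"z": -1,"twist": 0},
    {"x": 0,"y": 0,"z": -1,"twist": 0},
    {"x": 0,"y": 0,"z": -0.8,"twist": 0}
  ]
}}

```text
time_s: 17.93
position: [0.4599, 0.0597, 0.1504]
ee_rot: [-180.0, 0.1, -172.4]
force: [-0.3, -0.4, 0.0]
finger_gap: 0.0471
grip_force: 0.0
```

Emit:
{"api": "drive_tool", "payload": {
  "plan": [
    {"x": 0,"y": 0.3,"z": 0,"twist": 0},
    {"x": 0,"y": 0.7,"z": 0,"twist": 0},
    {"x": 0,"y": 1,"z": 0,"twist": 0},
    {"x": 0,"y": 1,"z": 0,"twist": 0},
    {"x": 0,"y": 1,"z": 0,"twist": 0},
    {"x": 0,"y": 1,"z": 0,"twist": 0},
    {"x": 0,"y": 0.7,"z": 0,"twist": 0},
    {"x": 0,"y": 0.3,"z": 0,"twist": 0}
  ]
}}

```text
time_s: 18.6
position: [0.4393, 0.2102, 0.1477]
ee_rot: [180.0, 0.0, -172.3]
force: [0.2, 0.2, -0.2]
finger_gap: 0.047
grip_force: 0.0
```

```bash
python3 - <<'E'
from h import *
s=env.state();t=save('top','t8');b=save('scene','s8');a=save('wrist','w8')
print(s['time_s'],s['position'],s['force'])
cv2.imwrite('pics/c8.png',np.hstack([cv2.resize(t[145:245,362:447,::-1],(382,450),interpolation=2),cv2.resize(b[200:300,345:437,::-1],(414,450),interpolation=2)]))
E
```

```text
18.6 [0.43930087 0.21024312 0.14771292] [ 0.19177303  0.19668608 -0.21624232]
```

View pics/c8.png

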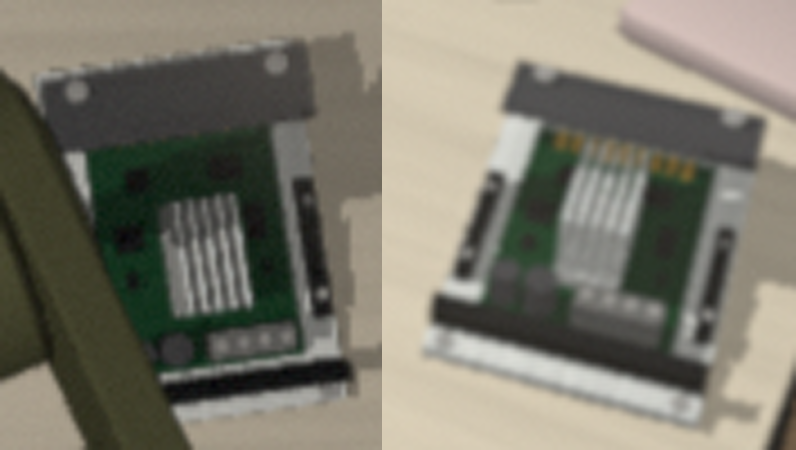

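```bash
python3 -c "
from plant import env
print(env.sign_off())"
```

```text
the job is handed in; nothing more can be done
None
```

The long board is in the cradle, with its contact edge under the steel lip and the other end behind the stop. It was lowered gently onto the floor and released, and I didn't touch the short board. The job was handed in at about 18.8 s, and the last pictures show the board looking flat with the gripper clear.

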